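# Present a hip stem to the upward-looking inspection camera

### The arm

A 7-joint arm with a two-finger parallel gripper is mounted at the origin on the work surface. World frame = base frame: x ahead of the robot, y to its left, z up, the work surface at z = 0. Lengths are in m, angles in rad, forces in N, time in s.
With the tool pointing down it reaches from about 0.4 to 0.75 m from the base axis. Payload 19.5 kg.
Tool frame: the origin (TCP) lies on the centre line of the jaws, within the pads' length; the fingertips stand 19 mm ahead of it and the grasp point (between the pads) is the TCP; z points along the fingers, y is the line along which they close (so a half turn about z gives the same grasp; the last joint's range is limited). The gripper opens to 85 mm and grips with 20 to 120 N. Pads are 22 mm wide; open, the fingers measure 114 mm over their backs; the gripper's body (76 mm by 85 mm) begins 54 mm behind the grasp point. The pads swing forward as they close: fully open they stand 13 mm farther back than shut.
Start: joints at [1.248, 0.707, -0.028, 1.485, 0.022, 0.951, -0.075], TCP at [0.159, -0.552, 0.25] pointing down, gripper open.
Joint ranges: [-2.71, 2.71], [-0.32, 2.16], [-1.57, 1.52], [0, 2.45], [-1.46, 4.6], [0, 2.02], [-2.83, 2.83]. Speed limits (rad/s): [1.89, 1.89, 2.57, 2.57, 3.01, 3.01, 3.01].

### API

Orientations are given as a rotation vector (axis times angle).
In Python, from bench import r gives the robot as it stands. Calls block until the motion is done:
- r.reach(position, orientation): joint-space move of the TCP to a pose.
- r.move_straight(position, feed=0.15, ori=None, f_stop=None): straight line of the TCP; ori=None keeps the orientation; feed is the mean speed in m/s. With f_stop (N) it stops when the force on the tool has changed by that much, and returns True; else False.
- r.move_joints(angles): joint-space move.
- r.ungrasp() and r.close_gripper(force=None): open the fingers fully, or close them until they stop; force is the grip in N (None keeps the last).
- r.pause(seconds).
- r.solve_ik(position, orientation): joint angles nearest the present ones, or None.
- r.get_image(name): name is "side" or "top" or "wrist"; returns the picture (480x640x3 uint8, blue, green, red); there is no depth.
- r.camera_params(name): a dict with "fov_y" (degrees; the focal length in pixels is half the picture's height over the tangent of half this angle, whatever the lens; pixels are square), "cx", "cy" (the principal point, pixels), "world_from_camera" (4x4, takes a point from camera to world coordinates). Camera axes: x right, y down, z forward; pixel columns grow to the right and rows downward; lengths in m; the calibration is good to about 2 mm. The wrist camera is an equidistant fisheye: a pixel r from the principal point sees the ray r / f radians off the axis. A picture is of the moment at which its call begins: read the wrist's pose just before it. camera_params takes no time and is no camera call; for the wrist camera it gives the pose at the moment of the call.
A pose or a line that the arm cannot do raises r.PlanningError and nothing moves.
- r.job_done(): hands the job in; it is judged then, once.
Readings, each from a call of its own:
- r.read_time(): time.
- r.read_q(): joint angles.
- r.read_joint_velocities(): joint speeds.
- r.read_joint_efforts(): joint torques, N m.
- r.read_ee_pos(): TCP position.
- r.read_orientation(): TCP orientation.
- r.read_wrist_force(): force on the tool from outside, world axes, zero at the start.
- r.read_ft_torque(): the same for the moment, N m.
- r.read_grip_width(): finger opening in m.
- r.read_finger_force(): force on a finger pad.
Only numpy, scipy, OpenCV 4.12 (cv2) and the standard library are available. Lean on these libraries where they do the work, as an engineer would, in place of code of your own. Each camera call takes 0.05 s, during which the arm holds its last target. There are 200 camera calls.

### The job

Slide the dust cover of the inspection camera fully back off its window, then pick the hip stem with the orange cap out of the grey tote and carry it across to the camera, clear of the rack of ball heads in between. Finish while holding it still and level about 15 mm above the glass, straight over the stem outline etched there and the same way round as the outline; the stem must never touch the camera unit or the rack, and the other stems and everything else on the bench must stay where they are. Do not put it down or let go: the picture is taken while you hold it.

Things in the scene. Friction and masses are not known exactly. Their poses are not given: they have to be found in the camera images.
- stem_center (a point): Half-way up the middle of the white body of the hip stem with the orange cap (the other two have blue caps). x along the body from thin tip to neck end, y to the side the neck leans to, z up. Body 12 mm thick (this point 6 mm above its underside), x -72 to +46 mm, tapering from 11 mm wide at the tip through 20 mm here to 25 mm. About 190 g, balance point 5 mm from here towards the neck.
- stem_cap (a point): Middle of the orange cap, 20 mm long and 15 mm thick, on the end of that stem's steel neck, which leaves the body at 45 degrees towards +x +y: at x = 67, y = 33 mm in the frame of stem_center, at the same height; the cap's underside is 2 mm lower than the body's.
- stem: The same stem with the orange cap as a solid; its origin is on its underside, 6 mm below stem_center, with the same axes.
- stem_b: Neighbouring stem with a blue cap, of the same shape: leave it alone. Origin on its underside below the middle of the white body, axes as for the orange-capped stem.
- stem_c: The other neighbouring stem with a blue cap: leave it alone. Origin and axes likewise.
- tote: Open grey tote, 360 mm (its x) by 240 mm (its y), 80 mm high, fixed; origin under its centre. Three stems lie across it, along its y, neck end to +y, 80 mm apart, on two blue foam bars along its x at y = +36 and -36 mm, 14 mm wide, tops 40 mm above the table; the foam between them lies at 28 mm. The lid stands open on the +y side, leaning outwards, up to 310 mm above the table.
- camera_unit: Fixed white inspection camera box, 250 mm (its x) by 240 mm (its y), looking upward through a dark glass window in its top, 70 mm above the table. Origin on the table directly below the point window; the box spans x -122 to +128 mm, y -155 to +85 mm. Two aluminium guide rails 81 mm high run along its y at x = -103 and +109 mm.
- window (a point): Point on the upper face of the glass (70 mm above the table) marked by a small cross inside the etched white stem outline: stem_center belongs straight above it. x runs along the outline from thin tip to neck end, y to the side to which its neck leans, z up. The glass reaches from x -93 to +99 and y -36 to +64 mm.
- cover (a joint): How far the flat blue dust cover of the window has been slid back, in m: 0 covers the window, 0.108 is the end stop with the window fully clear. It slides along the camera unit's -y, away from the robot; it needs about 2 N and stays where it is left.
- cover_tab (a point): Centre of the black upright grip tab on the dust cover, 60 mm long (the unit's x), 14 mm wide (the unit's y) and 24 mm high, standing on the cover, whose top is 12 mm below this point, 76.5 mm above the table; it moves with the cover and stands 14 mm to the +y side of the window's cross when the cover is shut.
- head_rack: Loose white rack, 204 mm (its x) by 56 mm (its y), with five pink and white ball heads on pins, 88 mm high, between tote and camera; origin under its centre.
- alcohol: Loose upright bottle with a red cap, 64 mm across, 165 mm high; origin under its centre.
- cap_cup: Loose steel cup of spare caps, 72 mm across, 60 mm high; origin under its centre.
- plug_gauge: Loose plug gauge lying flat: square aluminium handle 14 mm thick with a steel plug at each end, 98 mm long (its x); origin under the middle of its handle.

How it is judged:
By the outcome, as a careful person would: the job done as asked, in the order asked, and still so for the second after the job is handed in, while the arm keeps its last pose, push and grip.
It also fails if it takes over 54 s, if anything falls off the work surface, if the arm or the gripper's body presses on something with over 40 N, if the wrist force passes 120 N, or if a joint passes its speed limit or range.

## Working session

There is one attempt and no reset: what is moved stays moved. The work goes in short steps, each a Python script; the robot and the scene stay as the last script left them, time stands still between calls to the robot, and variables do not carry over. Pictures are saved under pics/ and viewed, at most 10 in all, crops included, and the job is handed in when it is done.

```bash
mkdir -p pics; ls; python3 - <<'E'
from bench import r
import cv2
for n in ("top","side"):
    cv2.imwrite(f"pics/{n}0.png",r.get_image(n)); print(n,r.camera_params(n))
print(r.camera_params("wrist"),r.read_orientation(),r.read_time())
E
```

```text
pics
top {'fov_y': 57.14220285508803, 'cx': 314.8201833100243, 'cy': 239.57846053993805, 'world_from_camera': array([[-0.01221667, -0.9983668 ,  0.05580753,  0.55068127],
       [-0.99933499,  0.01027282, -0.03498632,  0.04098871],
       [ 0.03435588, -0.05619783, -0.99782838,  0.96868457],
       [ 0.        ,  0.        ,  0.        ,  1.        ]])}
side {'fov_y': 49.32165997600586, 'cx': 315.33043239105996, 'cy': 239.87653588749833, 'world_from_camera': array([[-0.71377702, -0.38363028,  0.5859609 ,  0.03408265],
       [-0.70033151,  0.38184006, -0.60310359,  0.589465  ],
       [ 0.00762545, -0.84084837, -0.54121704,  0.62448706],
       [ 0.        ,  0.        ,  0.        ,  1.        ]])}
{'fov_y': 65.70646984690485, 'cx': 324.54678018413773, 'cy': 238.3179211080699, 'world_from_camera': array([[ 0.27792035, -0.91630537, -0.28834831,  0.23332555],
       [-0.96060129, -0.26583223, -0.08110729, -0.53115387],
       [-0.00233323,  0.29952912, -0.95408431,  0.37356551],
       [ 0.        ,  0.        ,  0.        ,  1.        ]])} [-3.10971614e+00 -4.39468381e-01  2.30946205e-04] 0.1
```

View pics/top0.png

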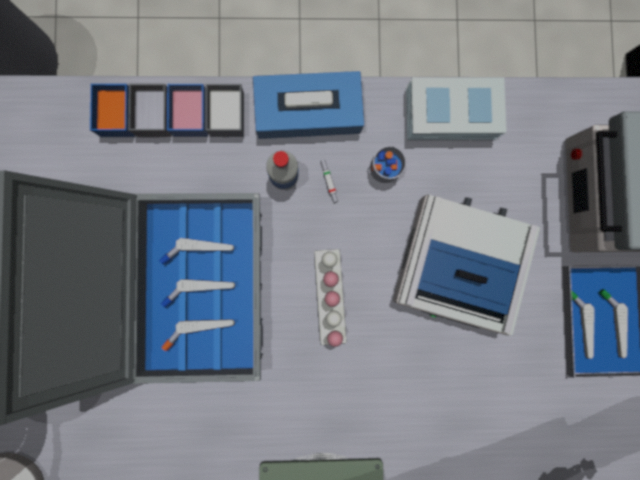

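View pics/side0.png

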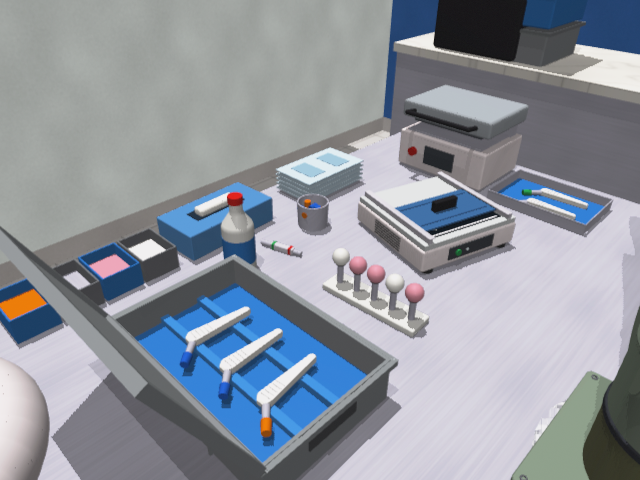

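The top view shows the tote at left with the orange-capped stem at about (200,328) and its cap at (168,345). The camera unit is at about (470,262) and rotated, with its tab at (471,277). The rack is at (331,297). Next I'll enlarge crops of the stem and the camera unit.

```bash
python3 - <<'E'
import cv2
im=cv2.imread("pics/top0.png")
a=cv2.resize(im[305:385,130:270],None,fx=5.7,fy=5.7,interpolation=cv2.INTER_CUBIC)
cv2.imwrite("pics/a.png",a)
b=cv2.resize(im[185:345,390:550],None,fx=3.75,fy=3.75,interpolation=cv2.INTER_CUBIC)
cv2.imwrite("pics/b.png",b)
E
```

```text
(no output)
```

View pics/a.png

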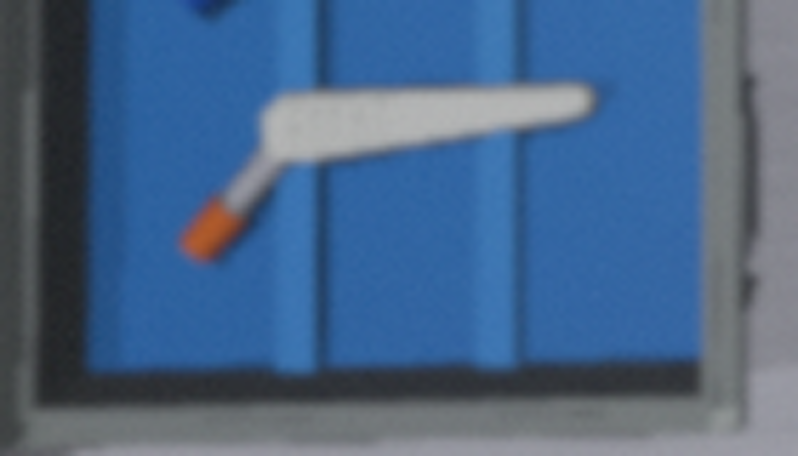

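View pics/b.png

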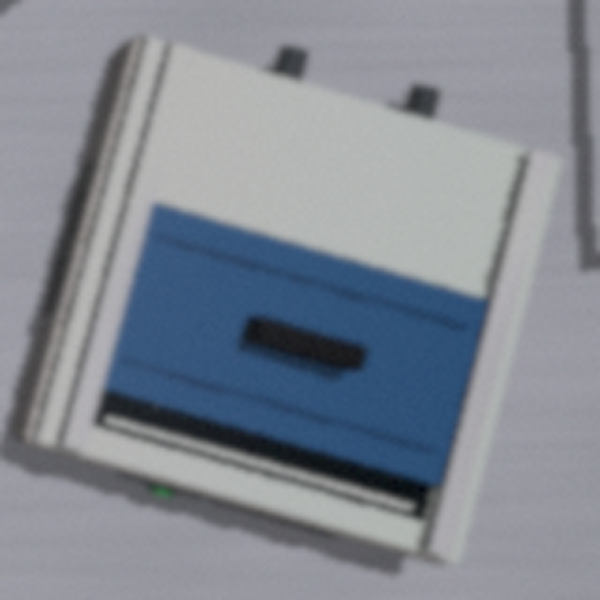

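Crop a shows the stem tip end at (597,100), the neck end of the body at (262,125) and the cap centre at (210,231). Crop b shows the tab from (247,330) to (363,355), and the left rail running from (168,45) to (65,448).

```bash
cat > h.py <<'E'
import numpy as np, cv2
from scipy.spatial.transform import Rotation as R
from bench import r
def px2w(name,uv,z,P=None):
    P=P or r.camera_params(name); T=P["world_from_camera"]; f=240/np.tan(np.radians(P["fov_y"]/2))
    d=(np.atleast_2d(uv)-[P["cx"],P["cy"]])/f
    if name=="wrist":
        t=np.linalg.norm(d,axis=1,keepdims=True); d=np.c_[d/t*np.sin(t),np.cos(t)]
    else: d=np.c_[d,np.ones(len(d))]
    d=d@T[:3,:3].T; o=T[:3,3]
    return o+d*((z-o[2])/d[:,2])[:,None]
def w2px(name,X,P=None):
    P=P or r.camera_params(name); T=P["world_from_camera"]; f=240/np.tan(np.radians(P["fov_y"]/2))
    c=(np.atleast_2d(X)-T[:3,3])@T[:3,:3]
    if name=="wrist":
        n=np.linalg.norm(c[:,:2],axis=1,keepdims=True); c2=c[:,:2]/n*np.arctan2(n,c[:,2:])
    else: c2=c[:,:2]/c[:,2:]
    return c2*f+[P["cx"],P["cy"]]
def down(yaw):  # tool down, tool x at angle yaw in world (tool y = yaw-90deg)
    c,s=np.cos(yaw),np.sin(yaw)
    return R.from_matrix(np.array([[c,s,0],[s,-c,0],[0,0,-1]])).as_rotvec()
E
python3 - <<'E'
from h import *
np.set_printoptions(precision=4,suppress=True)
A=lambda p:np.array(p)/5.7+[130,305]
B=lambda p:np.array(p)/3.75+[390,185]
s=px2w("top",A([[597,100],[262,125]]),.050); print(s,np.linalg.norm(s[1]-s[0]))
c=px2w("top",A([210,231]),.048)
print("cap",c,"stem yaw",np.degrees(np.arctan2(*(s[1]-s[0])[[1,0]])), "cap ang", )
t=px2w("top",B([[247,330],[363,355]]),.098);print("tab",t,np.linalg.norm(t[1]-t[0]),t.mean(0),np.degrees(np.arctan2(*(t[0]-t[1])[[1,0]])))
k=px2w("top",B([[168,45],[65,448],[528,155],[428,550]]),.081);print(k)
print("rail yaw(unit y)",np.degrees(np.arctan2(*(k[1]-k[0])[[1,0]])),np.degrees(np.arctan2(*(k[3]-k[2])[[1,0]])), np.linalg.norm(k[1]-k[0]))
q=px2w("top",[[316,251],[340,250],[324,346],[347,343]],.015);print("rack",q)
w=px2w("top",[[136,378],[262,377],[262,195],[138,195]],.08);print("tote",w)
q=R.from_rotvec(r.read_orientation()).as_matrix();print(q)
T=r.camera_params("wrist")["world_from_camera"];print(q.T@(T[:3,3]-r.read_ee_pos()), q.T@T[:3,:3])
E
```

```text
[[0.4331 0.1755 0.05  ]
 [0.4262 0.2949 0.05  ]] 0.11966580139439882
cap [[0.3886 0.3137 0.048 ]] stem yaw 93.30070887290667 cap ang
tab [[ 0.5298 -0.27    0.098 ]
 [ 0.5157 -0.3321  0.098 ]] 0.06364703266430966 [ 0.5227 -0.3011  0.098 ] 77.22327038163043
[[ 0.6852 -0.2372  0.081 ]
 [ 0.4674 -0.1752  0.081 ]
 [ 0.623  -0.4349  0.081 ]
 [ 0.4097 -0.3714  0.081 ]]
rail yaw(unit y) 164.1137273587309 163.41155739827232 0.22644795197630252
rack [[ 0.5792  0.0053  0.015 ]
 [ 0.5808 -0.0468  0.015 ]
 [ 0.3756 -0.0093  0.015 ]
 [ 0.3811 -0.0588  0.015 ]]
tote [[0.3324 0.3636 0.08  ]
 [0.3292 0.1177 0.08  ]
 [0.6918 0.1157 0.08  ]
 [0.6935 0.3634 0.08  ]]
[[ 0.9608  0.2771 -0.0003]
 [ 0.2771 -0.9608  0.0009]
 [-0.     -0.001  -1.    ]]
[ 0.077   0.0001 -0.1237] [[ 0.0008 -0.9541 -0.2995]
 [ 1.      0.0012 -0.001 ]
 [ 0.0013 -0.2995  0.9541]]
```

```bash
python3 - <<'E'
from h import *
np.set_printoptions(precision=4,suppress=True)
a=np.radians(-15); d=np.array([np.cos(a),np.sin(a),0]); o=down(a)
tab=np.array([.5227,-.3011,.102])
r.close_gripper(20); print(r.read_time(),r.read_grip_width())
p0=tab-.045*d
r.reach(p0+[0,0,.06],o); print(r.read_time())
r.move_straight(p0,.15); print(r.read_time(),r.read_wrist_force())
hit=r.move_straight(tab+d*(.108-.018+.010),.08,f_stop=12)
p=np.array(r.read_ee_pos()); print(hit,r.read_time(),p,"travel",(p-tab)@d,r.read_wrist_force())
r.move_straight(p-.02*d,.1)
r.move_straight(p-.02*d+[0,0,.08],.2)
W=tab-.0*d; W[2]=.27
r.reach(W-.07*d,o)
P=r.camera_params("wrist"); im=r.get_image("wrist"); cv2.imwrite("pics/w1.png",im)
import pickle; pickle.dump(P,open("w1.pkl","wb")); print(r.read_time())
E
```

```text
0.8667 8.225338900269091e-05
2.425
2.975 [-0.558   0.6675  0.6539]
True 4.2667 [ 0.5868 -0.3187  0.101 ] travel 0.06642836667948701 [-6.3158  1.4036  2.3134]
5.8583
```

View pics/w1.png

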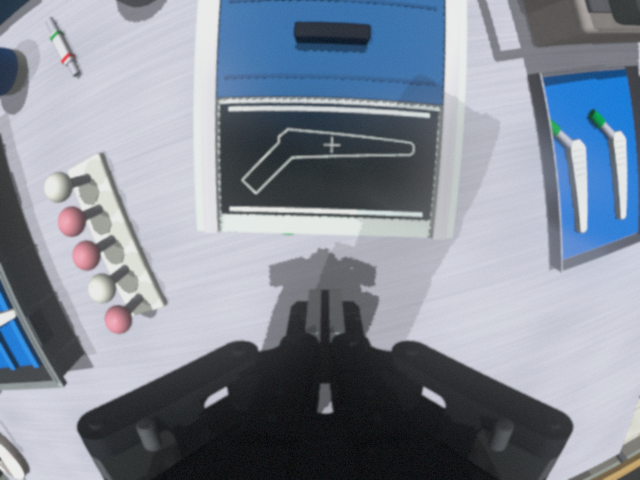

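The wrist view shows the cross at (332,145), the outline tip at (413,149), the cap end at about (248,187), and the tab top from (295,28) to (371,33). Next I'll compute how far the cover has travelled and the window pose.

```bash
python3 - <<'E'
from h import *
import pickle
np.set_printoptions(precision=4,suppress=True)
P=pickle.load(open("w1.pkl","rb"))
g=px2w("wrist",[[332,145],[413,149],[248,187],[286,130]],.070,P); print(g)
print("outline axis deg (tip->cross)",np.degrees(np.arctan2(*(g[0]-g[1])[[1,0]])),np.linalg.norm(g[0]-g[1]))
l=px2w("wrist",[[230,108],[430,115],[230,209],[422,215]],.070,P); print(l)
for i in(0,2): print("line deg",np.degrees(np.arctan2(*(l[i]-l[i+1])[[1,0]])),np.linalg.norm(l[i]-l[i+1]))
t=px2w("wrist",[[296,24],[371,27]],.1005,P); print("tab top far/mid",t)
b=px2w("wrist",[[296,42],[370,45]],.085,P); print("tab front",b)
ax=np.radians(75); 
for q in np.r_[l,t,b,g]: 
    e=q-g[0]; print("unit xy",e@[np.cos(ax),np.sin(ax),0],e@[-np.sin(ax),np.cos(ax),0])
im=cv2.imread("pics/w1.png"); cv2.imwrite("pics/w1c.png",cv2.resize(im[5:235,190:470],None,fx=2.6,fy=2.6,interpolation=cv2.INTER_CUBIC))
E
```

```text
[[ 0.5113 -0.304   0.07  ]
 [ 0.491  -0.3724  0.07  ]
 [ 0.4954 -0.2224  0.07  ]
 [ 0.5345 -0.2692  0.07  ]]
outline axis deg (tip->cross) 73.44408692170227 0.07137276246512844
[[ 0.5677 -0.2271  0.07  ]
 [ 0.5172 -0.3946  0.07  ]
 [ 0.4807 -0.2     0.07  ]
 [ 0.4301 -0.3681  0.07  ]]
line deg 73.20770864959643 0.1749369351374824
line deg 73.24041091585097 0.17553879632465622
tab top far/mid [[ 0.6147 -0.3021  0.1005]
 [ 0.5977 -0.3578  0.1005]]
tab front [[ 0.6038 -0.298   0.085 ]
 [ 0.5862 -0.3557  0.085 ]]
unit xy 0.08884854543453957 -0.03457474166310488
unit xy -0.08600280659446681 -0.029103364421110438
unit xy 0.09253830042088815 0.05646721035397329
unit xy -0.08291772337183367 0.06185726879122348
unit xy 0.028624232251926285 -0.09932641937801377
unit xy -0.029585711716672618 -0.09737166558554798
unit xy 0.02972341442250593 -0.08773462333160958
unit xy -0.03056017421407183 -0.08565061703193162
unit xy 0.0 0.0
unit xy -0.07134644759569445 0.001937946691339093
unit xy 0.0746627023099027 0.036471649519858616
unit xy 0.03962522699065415 -0.013349560366996414
```

View pics/w1c.png

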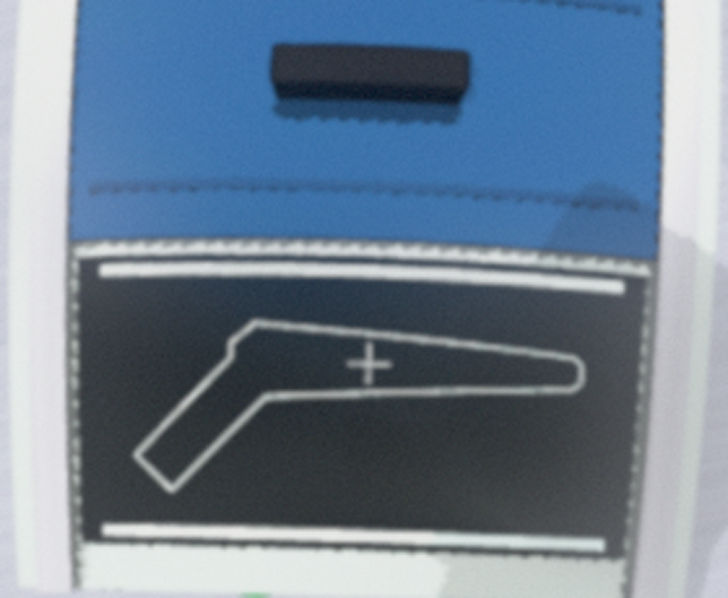

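The tab now sits 93–94 mm behind the cross, which is the end stop. It started about 25 mm open, so the distances agree. The window is at (0.511,-0.304) with yaw 73.3°. Now I'll hover over the stem and look.

```bash
python3 - <<'E'
from h import *
import pickle
np.set_printoptions(precision=3,suppress=True)
for n,y1,y2 in(("+",93,73.3),("-",-87,-106.7)):
    for p,y in(([.4289,.2484,.054],y1),([.4289,.2484,.25],y1),([.511,-.304,.10],y2),([.511,-.304,.25],y2)):
        print(n,r.solve_ik(p,down(np.radians(y))))
r.ungrasp()
r.reach([.4289,.15,.25],down(np.radians(93)))
r.pause(.2)
P=r.camera_params("wrist"); im=r.get_image("wrist"); cv2.imwrite("pics/w2.png",im)
pickle.dump(P,open("w2.pkl","wb"))
cv2.imwrite("pics/top1.png",r.get_image("top")); print(r.read_time(),r.read_ee_pos())
uv=w2px("wrist",[.4289,.2484,.05],P)[0]; print(uv)
u,v=np.clip(uv.astype(int),[160,110],[480,360]);u0,v0=u-160,v-110
print(u0,v0); cv2.imwrite("pics/w2c.png",cv2.resize(im[v0:v0+220,u0:u0+320],None,fx=2.5,fy=2.5,interpolation=cv2.INTER_CUBIC))
E
```

```text
+ [-0.541  0.93  -0.088  1.942  0.258  0.28  -0.79 ]
+ [-0.448  0.596 -0.246  1.764  0.191  0.805 -0.734]
+ [ 0.578  0.939 -0.195  1.557  0.254  0.67  -0.03 ]
+ [ 0.599  0.744 -0.242  1.405  0.192  1.016  0.026]
- [-0.878  1.021  0.56   1.952 -1.126  0.526 -2.584]
- [-1.147  0.938  1.298  1.785 -0.97   1.226 -2.649]
- [ 0.224  1.013  0.561  1.57  -0.706  0.77  -2.338]
- [ 0.173  0.834  0.701  1.42  -0.568  1.094 -2.46 ]
8.5417 [0.429 0.15  0.25 ]
[329.846 100.274]
169 0
```

View pics/w2c.png

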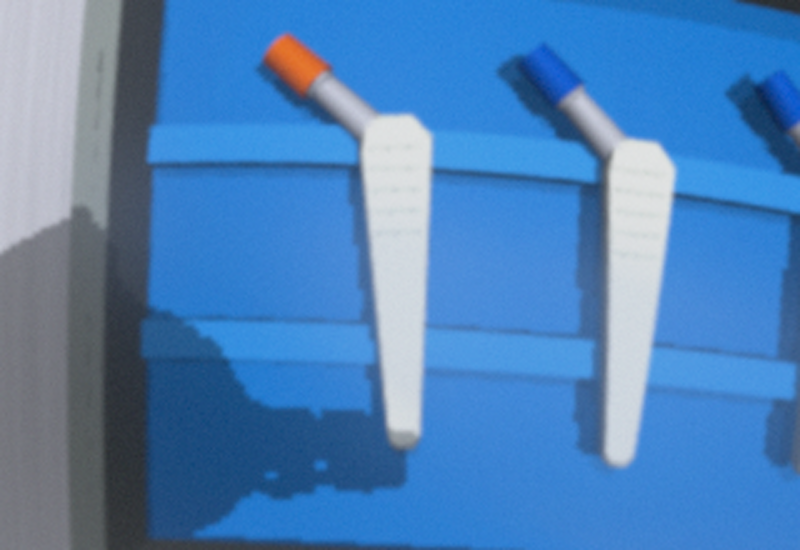

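The crop shows the orange stem's tip at (403,435), the body's neck end at (399,115) and the cap centre at (297,65). The body midline passes through (397.5,200) and (402.5,400).

```bash
python3 - <<'E'
from h import *
import pickle
np.set_printoptions(precision=4,suppress=True)
P=pickle.load(open("w2.pkl","rb")); C=lambda p:np.array(p)/2.5+[169,0]
s=px2w("wrist",C([[403,435],[399,115],[397.5,200],[402.5,400]]),.052,P); c=px2w("wrist",C([297,65]),.050,P)[0]
print(s,np.linalg.norm(s[0]-s[1]),c)
ang=lambda v:np.degrees(np.arctan2(v[1],v[0]))
print("yaw",ang(s[1]-s[0]),ang(s[2]-s[3]))
# rigid fit tip, neck, midpoints(direction), cap
m=np.array([[-72,0],[46,0],[67,33]])/1000; w=np.array([s[0],s[1],c])[:,:2]
H=(m-m.mean(0)).T@(w-w.mean(0)); th=np.arctan2(H[0,1]-H[1,0],H[0,0]+H[1,1]); Rm=np.array([[np.cos(th),-np.sin(th)],[np.sin(th),np.cos(th)]])
t=w.mean(0)-Rm@m.mean(0); print("fit",t,np.degrees(th),(w-(m@Rm.T+t))*1000)
# window vs top camera
im=cv2.imread("pics/top1.png"); print("cross pred top px",w2px("top",[.5113,-.304,.07])[0], w2px("top",[t[0],t[1],.052])[0])
cv2.imwrite("pics/t1c.png",cv2.resize(im[205:335,395:535],None,fx=4.5,fy=4.5,interpolation=cv2.INTER_CUBIC))
E
```

```text
[[0.4326 0.1843 0.052 ]
 [0.4253 0.2962 0.052 ]
 [0.4264 0.2659 0.052 ]
 [0.4318 0.1965 0.052 ]] 0.11210382782871198 [0.3894 0.3139 0.05  ]
yaw 93.71304540706635 94.42760290067754
fit [0.4279 0.252 ] 94.60215807375388 [[-1.0253  4.0264]
 [ 1.1828 -1.7246]
 [-0.1575 -2.3018]]
cross pred top px [467.6398 281.5196] [196.9142 325.8722]
```

View pics/t1c.png

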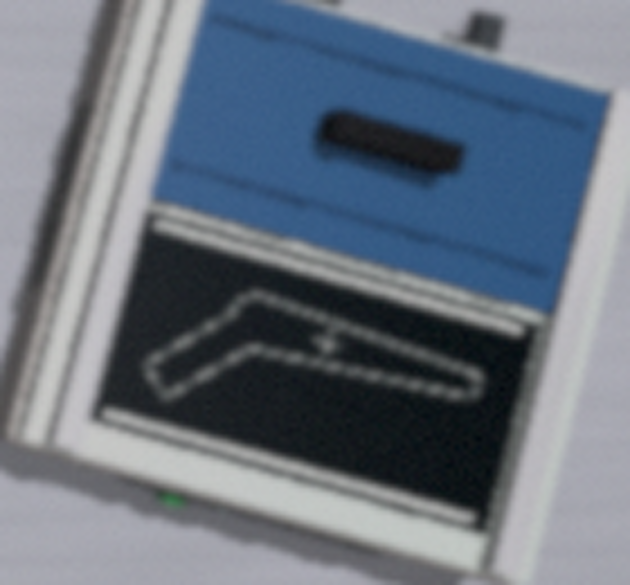

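The top view confirms the cross: I measured (467.4,281.2) and predicted (467.6,281.5). The cover is fully back. The stem tip was in shadow, so correcting for that puts the stem centre at (0.4282,0.250) with yaw 94°. Now I'll grasp and lift.

```bash
python3 - <<'E'
from h import *
import pickle
np.set_printoptions(precision=4,suppress=True)
y=np.radians(94); o=down(y); g=np.array([.4282,.250,0])+.005*np.array([np.cos(y),np.sin(y),0])
r.reach(g+[0,0,.16],o)
print(r.move_straight(g+[0,0,.053],.12,f_stop=15), r.read_time(), r.read_ee_pos())
r.close_gripper(60); print("w",r.read_grip_width(),r.read_finger_force())
r.move_straight(g+[0,0,.26],.12)
print("w",r.read_grip_width(),r.read_wrist_force(),r.read_ft_torque(),r.read_time())
r.reach([.5113,-.304,.26],down(np.radians(73.3)))
r.pause(.3); P=r.camera_params("wrist"); im=r.get_image("wrist"); cv2.imwrite("pics/w3.png",im); cv2.imwrite("pics/s3.png",r.get_image("side"));cv2.imwrite("pics/top3.png",r.get_image("top"))
pickle.dump(P,open("w3.pkl","wb")); print(r.read_time(),r.read_ee_pos(),r.read_grip_width())
E
```

```text
False 10.1917 [0.4282 0.255  0.0537]
w 0.01951214234411679 58.23834702372551
w 0.01939948749617309 [ 0.0552 -1.4168 -1.0711] [-0.0018 -0.0121 -0.0323] 12.6917
15.175 [ 0.5113 -0.3039  0.26  ] 0.01922440192993394
```

View pics/w3.png

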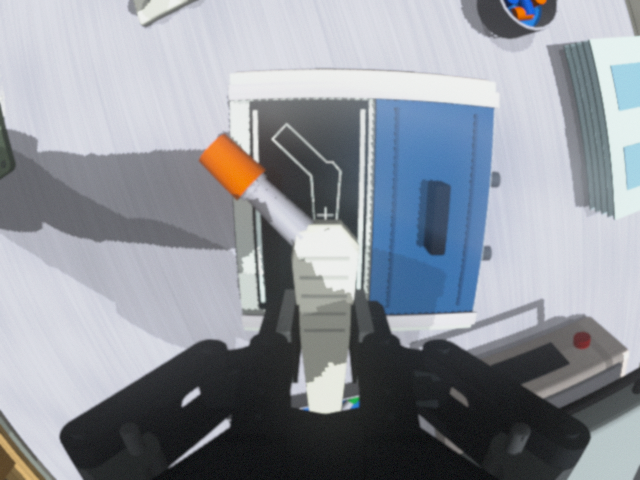

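The wrist view shows the stem held with the cap at about (232,166) and the body's neck end at about (325,230), pointing the same way as the outline. I'll triangulate the cap from all three cameras to get its pose in the hand.

```bash
cat > cap.py <<'E'
from h import *
from scipy.optimize import least_squares
def model(c,yaw,pts): # stem-frame points -> world
    a=np.radians(yaw); return np.array(c)+np.array(pts)@np.array([[np.cos(a),np.sin(a),0],[-np.sin(a),np.cos(a),0],[0,0,1]])
def cap3d(ims,Ps,pred):
    obs={}
    for n,im in ims.items():
        hsv=cv2.cvtColor(im,cv2.COLOR_BGR2HSV)
        m=((hsv[...,0]>3)&(hsv[...,0]<18)&(hsv[...,1]>150)&(hsv[...,2]>80)).astype(np.uint8)
        k,_,st,ce=cv2.connectedComponentsWithStats(m); p=w2px(n,pred,Ps[n])[0]
        c=[i for i in range(1,k) if st[i,4]>15 and np.linalg.norm(ce[i]-p)<60]
        print(n,"pred",p,[(ce[i],st[i]) for i in c])
        if c: obs[n]=ce[max(c,key=lambda i:st[i,4])]
    f=lambda X:np.concatenate([w2px(n,X,Ps[n])[0]-obs[n] for n in obs])
    s=least_squares(f,pred); print("cap",s.x,"resid px",s.fun); return s.x
E
python3 - <<'E'
from cap import *
import pickle
np.set_printoptions(precision=4,suppress=True)
Ps={n:r.camera_params(n) for n in("top","side")}; Ps["wrist"]=pickle.load(open("w3.pkl","rb"))
ims={n:cv2.imread(f"pics/{f}.png") for n,f in(("top","top3"),("side","s3"),("wrist","w3"))}
tcp=np.array([.5113,-.3039,.26]); c0=model(tcp,73.3,[[-.005,0,-.0077]])[0]
pred=model(c0,73.3,[[.067,.033,-.0005]])[0]; X=cap3d(ims,Ps,pred); print("pred",pred,"diff",X-pred)
Rt=model([0,0,0],73.3,np.eye(3)); print("in stem frame",(X-pred)@Rt.T)
# body edges in wrist between rows 240-340: bright low-sat
hsv=cv2.cvtColor(ims["wrist"],cv2.COLOR_BGR2HSV)
for row in(224,228,232,236,245,255,265,275,285): print(row,ims["wrist"][row,325],[tuple(ims["wrist"][row,x]) for x in ()])
for row in(245,255,265,275,285):
    g=cv2.GaussianBlur(ims["wrist"],(3,3),0)[row].astype(int).sum(1); d=np.diff(g); 
    print(row,285+np.argmax(d[285:325]),325+np.argmin(d[325:370]))
print(w2px("wrist",model(c0,73.3,[[.046,0,.006],[.046,0,-.006],[.04,.0122,.006],[.04,-.0122,.006],[.02,.0111,.006],[.02,-.0111,.006]]),Ps["wrist"]))
wr=cv2.resize(ims["wrist"][120:320,190:390],None,fx=3,fy=3,interpolation=cv2.INTER_CUBIC)
cv2.imwrite("pics/w3c.png",wr)
E
```

```text
top pred [468.5543 294.843 ] [(array([468.2672, 294.4138]), array([462, 288,  15,  13, 116], dtype=int32))]
side pred [446.6448 143.3357] [(array([447.0441, 142.1912]), array([443, 138,   9,  10,  68], dtype=int32))]
wrist pred [232.1265 168.7328] [(array([230.4063, 165.5904]), array([ 200,  136,   64,   62, 2075], dtype=int32))]
cap [ 0.4979 -0.2337  0.2542] resid px [ 0.0483  0.2876 -0.7968  0.0375 -0.0403  0.0952]
pred [ 0.4975 -0.235   0.2518] diff [0.0004 0.0013 0.0024]
in stem frame [ 0.0014 -0.      0.0024]
224 [165 174 171] []
228 [220 227 226] []
232 [236 237 236] []
236 [238 239 238] []
245 [235 238 237] []
255 [234 236 236] []
265 [237 239 237] []
275 [228 230 228] []
285 [210 214 213] []
245 293 361
255 291 361
265 291 361
275 292 360
285 293 360
[[322.9916 229.2308]
 [323.1686 220.6095]
 [288.8021 245.3751]
 [357.2119 245.4989]
 [293.4475 295.8627]
 [352.5748 295.9993]]
```

The grasp matches the model to within about 1.4 mm along x, and the stem is level. Now I'll lower it over the outline and check again.

```bash
python3 - <<'E'
from cap import *
np.set_printoptions(precision=4,suppress=True)
y=73.3; W=np.array([.5113,-.304,.098]); t=model(W,y,[[.0037,0,0]])[0]
r.move_straight(t+[0,0,.05],.12,ori=down(np.radians(y)))
print(r.move_straight(t,.05,f_stop=8)); r.pause(.5)
ims,Ps={},{}
for n in("top","side","wrist"):
    Ps[n]=r.camera_params(n); ims[n]=r.get_image(n); cv2.imwrite(f"pics/{n}4.png",ims[n])
tcp=np.array(r.read_ee_pos()); q=R.from_rotvec(r.read_orientation()).as_matrix()
print(r.read_time(),tcp,q,r.read_grip_width(),r.read_wrist_force())
pred=model(W,y,[[.067,.033,-.0085+.001]])[0]; X=cap3d(ims,Ps,pred)
Rt=model([0,0,0],y,np.eye(3)); print("stem-frame diff",(X-pred)@Rt.T)
a=cv2.resize(ims["wrist"][90:390,150:500],(700,600)); b=cv2.resize(ims["side"][120:300,340:540],None,fx=3,fy=3)
cv2.imwrite("pics/fin.png",np.hstack([cv2.resize(a,(400,343)),cv2.resize(b,(381,343))]))
E
```

```text
False
18.0583 [ 0.5124 -0.3005  0.098 ] [[ 0.2874  0.9578  0.    ]
 [ 0.9578 -0.2874 -0.    ]
 [-0.      0.     -1.    ]] 0.019350418767754313 [-0.3791  0.0281 -0.9262]
top pred [435.4289 288.6064] [(array([435.8442, 288.5584]), array([431, 284,  12,  10,  77], dtype=int32))]
side pred [433.2918 218.8998] [(array([434.0833, 218.6806]), array([431, 214,   8,  11,  72], dtype=int32))]
wrist pred [231.6251 164.8352] [(array([230.0676, 165.1165]), array([ 199,  134,   66,   66, 2309], dtype=int32))]
cap [ 0.4986 -0.2303  0.0914] resid px [-0.31    0.2552 -0.6019 -0.0762 -0.0135  0.123 ]
stem-frame diff [-0.      0.0004  0.0009]
```

View pics/fin.png

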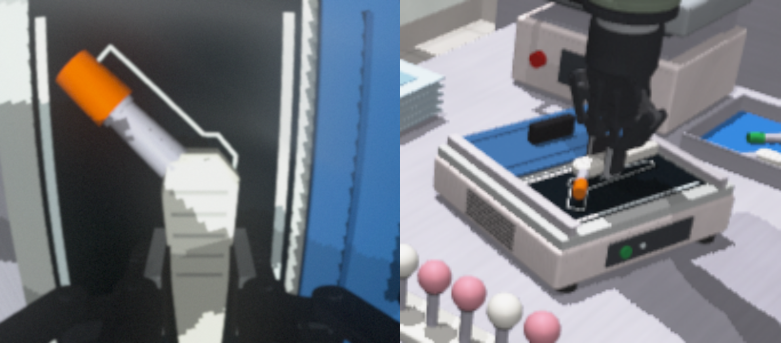

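The cap is within 1 mm of its target and the stem is level over the outline, with the underside about 15 mm above the glass. The cover is fully back and the rack looks untouched. Handing in.

```bash
python3 - <<'E'
from bench import r
print(abs(r.read_joint_velocities()).max() if hasattr(r.read_joint_velocities(),'max') else r.read_joint_velocities()); print(r.job_done())
E
```

```text
0.0022696188774034578
the job is handed in; nothing more can be done
None
```

Handed in at about 18 s: the cover is at its end stop, and the orange-capped stem is held still and level about 15 mm above the glass, within roughly 1–2 mm of the outline and the same way round.

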